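# Arm the torch power switch under its red guard

## Robot

A 6-joint arm with a two-finger parallel gripper is mounted at the origin on the work surface. World frame = base frame: x ahead of the robot, y to its left, z up, the work surface at z = 0. Lengths are in mm, angles in rad, forces in N, time in s.
With the tool pointing down it reaches from about 275 to 850 mm from the base axis. Payload 5.2 kg.
Tool frame: the origin (TCP) lies on the centre line of the jaws, within the pads' length; the fingertips stand 8 mm ahead of it and the grasp point (between the pads) lies 11 mm behind it (r.nose_length is the distance from the TCP to the fingertips, in mm); z points along the fingers, y is the line along which they close (so a half turn about z gives the same grasp; the last joint's range is limited). The gripper opens to 85 mm and grips with 20 to 120 N. Pads are 22 mm wide; open, the fingers measure 114 mm over their backs; the gripper's body (76 mm by 85 mm) begins 54 mm behind the grasp point. The pads swing forward as they close: fully open they stand 13 mm farther back than shut.
Start: joints at [-1.382, 0.259, 1.535, -0, 1.348, -0.203], TCP at [210.04, -508.319, 239.31] pointing down, gripper open.
Joint ranges: [-3.14, 3.14], [-0.91, 2.08], [0.19, 2.58], [-1.22, 4.36], [0.22, 2.71], [-3.12, 3.12]. Speed limits (rad/s): [2.57, 2.57, 3.14, 3.14, 3.14, 3.14].

## Interface

Orientations are given as [roll, pitch, yaw] about the fixed x, y, z axes, in that order (R = Rz(yaw) Ry(pitch) Rx(roll)).
In Python, from plant import r, effector, kin, get_image gives the robot as it stands. Calls block until the motion is done:
- r.goto(position, orientation): joint-space move of the TCP to a pose.
- r.move_l(position, speed=150, attitude=None): straight line of the TCP; attitude=None keeps the orientation; speed is the mean speed in mm/s.
- r.movej(angles): joint-space move.
- effector.gripper_to(opening, effort=None): opening from 0.0 (shut) to 1.0 (fully open); effort is the grip in N (None keeps the last); returns when the fingers have stopped.
- r.wait(seconds).
- kin.solve_ik(position, orientation): joint angles nearest the present ones, or None.
- r.read_state(): the state.
- get_image(name): name is "scene" or "top"; returns a dict with "img" (400x640x3 uint8, red, green, blue), "range_z" (400x640 float32, mm along the optical axis (not along the pixel's ray), 0 where there is no reading), "fovy" (degrees; the focal length in pixels is half the picture's height over the tangent of half this angle, whatever the lens; pixels are square), "cx", "cy" (the principal point, pixels), "extrinsics" (4x4, takes a point from camera to world coordinates). Camera axes: x right, y down, z forward; pixel columns grow to the right and rows downward; lengths in mm; the calibration is good to about 2 mm. A picture is of the moment at which its call begins.
A pose or a line that the arm cannot do raises r.Unreachable and nothing moves.
- r.job_done(): hands the job in; it is judged then, once.
The state is a dict: "t": time; "q": joint angles; "joint_velocities": joint speeds; "joint_torque": joint torques, N m; "eef_pos": TCP position; "tool_rot": TCP orientation; "ft_force": force on the tool from outside, world axes, zero at the start; "torque": the same for the moment, N m; "finger_gap": opening from 0.0 (shut) to 1.0 (fully open); "grip_force": force on a finger pad.
Only numpy, scipy, OpenCV 4.12 (cv2) and the standard library are available. Lean on these libraries where they do the work, as an engineer would, in place of code of your own. Each camera call takes 0.05 s, during which the arm holds its last target. There are 200 camera calls.

## Task

Switch on the torch at the box with the red guard: with a fingertip swing the red guard up and back until it lies open, push the toggle beneath it fully over to the back, away from the front with the yellow knobs (on), then tip the guard forward again so that it drops fully shut over the toggle. Only push and nudge, gently, with the fingers: pick up nothing, and leave the yellow-guarded switch and all the loose things on the bench as they are.

Things in the scene. Friction and masses are not known exactly. Their poses are not given: they have to be found in the camera images.
- red_box: grey switch box with the red guard, the torch switch; 150 (x) x 120 (y) x 60 mm high, fixed to the table. Origin: centre of its underside. Its x axis points from its front (yellow knobs, roughly to the robot's left) to its back, z up. Flat top (panel) at z = 60 mm; on it, under the red guard, a toggle with its pivot at box x = -10, y = 0, z = 62 mm
- red_hinge (a point): middle of the red guard's hinge axis, along the box's y, at box x = 40, y = 0, z = 90 mm. The 60 g guard is a channel: shut, its 64 mm wide, 3 mm thick top plate reaches from here 90 mm to the front, upper face 20 mm above the hinge; 3 mm cheeks hang from it, 15 to 85 mm in front of the hinge, to 14 mm below it. Front and back are open
- red_guard_tab (a point): middle of the free edge of the red guard's finger tab, which turns with the guard. The tab, 50 mm wide, 30 mm long and 3 mm thick, slopes 45 degrees up and forward from the plate's front edge; its underside faces down and forward, so that a fingertip tilted forward fits under it and lifts; pushing it level jams. Guard shut, this edge is 111 mm in front of the hinge and 40 mm above it
- red_guard (a joint): angle of the red guard: 0 shut (top plate level), growing as its front swings up and then back over the hinge (to the back of the box), stop at 1.8 rad, leaning back. No spring, almost no friction: its weight makes it fall shut below about 1.2 rad and lie back against its stop above about 1.4 rad
- red_toggle_tip (a point): centre of the round end (12 mm diameter) of the red box's toggle, a 10 mm thick metal lever; this point is 40 mm from the pivot
- red_toggle (a joint): angle of the red box's toggle: 0 = off, leaning 0.5 rad from upright to the front; 1.0 rad = on, leaning 0.5 rad to the back (towards the hinge), stop. Stays where it is left; about 1 N at its end moves it. May start up to 0.15 rad from its off stop
- yellow_box: grey switch box with the yellow guard, a second switch to be left alone; 150 (x) x 120 (y) x 60 mm high, fixed to the table. Origin: centre of its underside. Its x axis points from its front (yellow knobs, roughly to the robot's left) to its back, z up. Flat top (panel) at z = 60 mm; on it, under the yellow guard, a toggle with its pivot at box x = -10, y = 0, z = 62 mm
- yellow_hinge (a point): middle of the yellow guard's hinge axis, along the box's y, at box x = 40, y = 0, z = 90 mm. The 60 g guard is a channel: shut, its 64 mm wide, 3 mm thick top plate reaches from here 90 mm to the front, upper face 20 mm above the hinge; 3 mm cheeks hang from it, 15 to 85 mm in front of the hinge, to 14 mm below it. Front and back are open
- yellow_guard_tab (a point): middle of the free edge of the yellow guard's finger tab, which turns with the guard. The tab, 50 mm wide, 30 mm long and 3 mm thick, slopes 45 degrees up and forward from the plate's front edge; its underside faces down and forward, so that a fingertip tilted forward fits under it and lifts; pushing it level jams. Guard shut, this edge is 111 mm in front of the hinge and 40 mm above it
- yellow_guard (a joint): angle of the yellow guard: 0 shut (top plate level), growing as its front swings up and then back over the hinge (to the back of the box), stop at 1.8 rad, leaning back. No spring, almost no friction: its weight makes it fall shut below about 1.2 rad and lie back against its stop above about 1.4 rad
- yellow_toggle_tip (a point): centre of the round end (12 mm diameter) of the yellow box's toggle, a 10 mm thick metal lever; this point is 40 mm from the pivot
- yellow_toggle (a joint): angle of the yellow box's toggle: 0 = off, leaning 0.5 rad from upright to the front; 1.0 rad = on, leaning 0.5 rad to the back (towards the hinge), stop. Stays where it is left; about 1 N at its end moves it. May start up to 0.15 rad from its off stop
- coupon: flat aluminium plate 70 x 40 x 12 mm lying between the two switch boxes; origin centre of underside
- paste_jar: small jar with blue cap, 54 mm diameter, 60 mm high, behind the boxes; origin centre of underside
- wire_brush: brush lying on the left of the table; origin on its underside
- hammer: hammer lying on the right of the table; origin on its underside
- spray_can: can with red cap, 62 mm diameter, 90 mm high, on the left; origin centre of underside
- vee_block: dark steel block with a slot, 60 x 50 x 38 mm, on the right; origin centre of underside
- mug: blue mug, 80 mm diameter, 85 mm high, at the back; origin centre of underside

How it is judged (in metres and radians):
On the way, in this order (a step that is already met when the one before it is completed fails the run):
1. the red guard is swung up and back (more than 1.4 rad) (value of joint red_guard above 1.4 rad), for 0.2 s.
2. the red box's toggle is pushed over to on (more than 0.85 rad) while its guard is up (value of joint red_toggle above 0.85 rad and value of joint red_guard above 1 rad), for 0.2 s.
3. the red guard has dropped shut (less than 0.06 rad) (value of joint red_guard below 0.06 rad), for 0.2 s.
At the end, for the whole second after the job is handed in: The red box's toggle is on (over 0.85 of 1.0 rad) under its shut guard (under 0.06 rad); the yellow guard is shut (under 0.06 rad), its toggle still off (under 0.3 rad), and no loose thing has moved 20 mm (value of joint red_toggle above 0.85 rad and value of joint each of red_guard, yellow_guard below 0.06 rad and value of joint yellow_toggle below 0.3 rad and distance of each of coupon, paste_jar, wire_brush, hammer, spray_can, vee_block, mug from where it was at the start of the episode below 0.02 m); the robot touches nothing.
It fails at once if the yellow-guarded switch is operated (guard over 0.2 rad or toggle over 0.4 rad) (value of joint yellow_guard above 0.2 rad or value of joint yellow_toggle above 0.4 rad).
It fails at once if a loose thing is moved or lifted by more than 20 mm (distance of any of coupon, paste_jar, wire_brush, hammer, spray_can, vee_block, mug from where it was at the start of the episode above 0.02 m).
It fails at once if the red-guarded box, its guard or its toggle is pressed or squeezed by the fingers with more than 30 N (contact force between the fingers and red_box above 30 N).
It also fails if it takes over 58 s, if anything falls off the work surface, if the arm or the gripper's body presses on something with over 40 N, if the wrist force passes 120 N, or if a joint passes its speed limit or range.

## Working session

There is one attempt and no reset: what is moved stays moved. The work goes in short steps, each a Python script; the robot and the scene stay as the last script left them, time stands still between calls to the robot, and variables do not carry over. Pictures are saved under pics/ and viewed, at most 10 in all, crops included, and the job is handed in when it is done.

```bash
ls; mkdir -p pics; python3 - <<'E'
from plant import r, effector, kin, get_image
import numpy as np, cv2
for n in("scene","top"):
    d=get_image(n); np.savez(n+".npz",**d)
    cv2.imwrite(f"pics/{n}1.png",d["img"][:,:,::-1]); print(n,d["fovy"],d["cx"],d["cy"],d["extrinsics"].round(3).tolist())
print(r.read_state()["t"],r.nose_length)
E
```

```text
pics
scene 48.865173613393864 325.0594199458646 197.9257447709529 [[0.325, 0.676, -0.661, 1396.765], [0.946, -0.232, 0.228, -301.84], [0.001, -0.699, -0.715, 1001.524], [0.0, 0.0, 0.0, 1.0]]
top 53.838391638119894 323.1998729850504 194.5550466188229 [[-0.024, -0.995, 0.093, 492.585], [-1.0, 0.026, 0.013, -13.37], [-0.015, -0.092, -0.996, 1134.338], [0.0, 0.0, 0.0, 1.0]]
0.1 8.0
```

View pics/scene1.png

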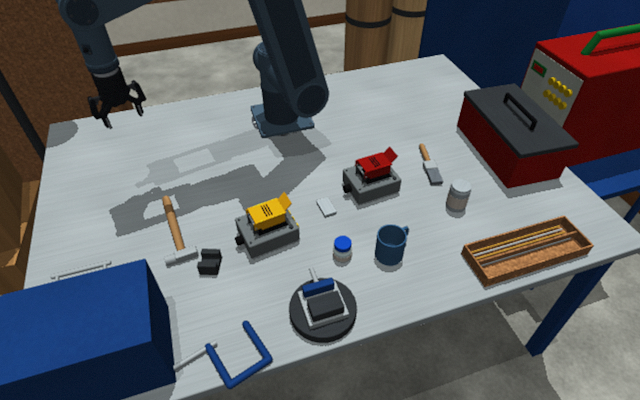

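View pics/top1.png

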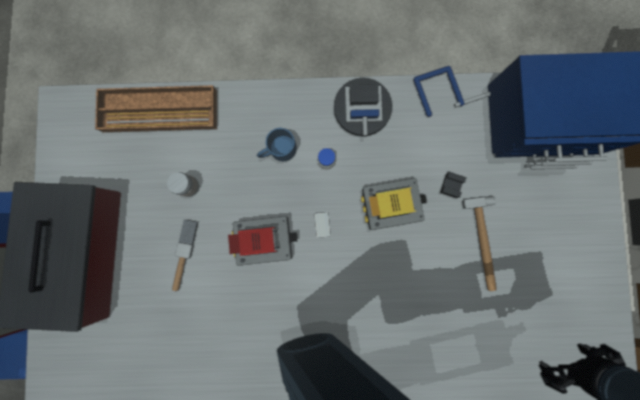

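The scene picture shows the red box near (372,178) with its tab towards the upper right. The top picture shows it near (263,240) with the tab on the left (world +y). Next I'll fit its pose from the point clouds.

```bash
cat > h.py <<'E'
import numpy as np, cv2
def cloud(d):
    f=200/np.tan(np.radians(float(d["fovy"]))/2); z=d["range_z"]
    v,u=np.mgrid[:400,:640]
    P=np.stack([(u-d["cx"])/f*z,(v-d["cy"])/f*z,z],-1)
    E=d["extrinsics"]; W=P@E[:3,:3].T+E[:3,3]; W[z<=0]=np.nan
    return W
def red(d):
    h=cv2.cvtColor(d["img"],cv2.COLOR_RGB2HSV); return ((h[...,0]<6)|(h[...,0]>174))&(h[...,1]>150)&(h[...,2]>60)
E
python3 - <<'E'
from h import *
for n,(u0,u1,v0,v1) in {"top":(215,310,200,275),"scene":(335,410,140,210)}.items():
    d=dict(np.load(n+".npz")); W=cloud(d); m=np.zeros((400,640),bool); m[v0:v1,u0:u1]=1
    t=W[m&np.isfinite(W[...,2])&(np.abs(W[...,2]-60)<5)]; 
    allm=W[m&(W[...,2]>50)]
    for nm,z0,z1 in(("panel",55,65),("box+",50,200)):
        p=allm[(allm[:,2]>z0)&(allm[:,2]<z1)]; print(n,nm,len(p),cv2.minAreaRect(p[:,:2].astype(np.float32)),np.median(p[:,2]))
    R=W[red(d)&m&(W[...,2]>80)]
    pl=R[(R[:,2]>100)&(R[:,2]<116)]
    print("plate",len(pl),cv2.minAreaRect(pl[:,:2].astype(np.float32)),pl.mean(0),np.median(pl[:,2]))
    tb=R[R[:,2]>116]; print("tab",len(tb),cv2.minAreaRect(tb[:,:2].astype(np.float32)),tb.max(0),tb.mean(0))
    # line fit of panel edges
E
```

```text
top panel 1374 ((472.2126159667969, 171.4434814453125), (119.8409194946289, 149.5691375732422), 4.947908401489258) 59.96765398677621
top box+ 2541 ((472.1285400390625, 172.414794921875), (119.8409194946289, 151.7507781982422), 4.947908401489258) 62.65825303673887
plate 579 ((471.4739074707031, 178.46835327148438), (58.376564025878906, 84.87117004394531), 4.741384029388428) [471.24818878 178.21138719 110.02846876] 110.031564849711
tab 2 ((483.727294921875, 190.73892211914062), (31.922096252441406, 0.0), 150.62860107421875) [497.63667485 198.56732293 116.5455666 ] [483.72728171 190.73892015 116.41705146]
scene panel 738 ((473.8990173339844, 172.37106323242188), (121.98538208007812, 151.45657348632812), 4.62350606918335) 60.280616212424434
scene box+ 1624 ((473.8963623046875, 172.36610412597656), (122.01197052001953, 151.42782592773438), 4.647201061248779) 65.65149527211747
plate 432 ((472.65826416015625, 178.65560913085938), (69.37447357177734, 103.8055648803711), 7.549491882324219) [475.30469209 178.60360272 110.36266778] 110.47023918139189
tab 73 ((466.08880615234375, 231.34042358398438), (50.85007095336914, 20.40254020690918), 5.150310516357422) [491.43907379 242.6618036  130.74150368] [467.51854545 233.68175429 122.80482948]
```

```bash
cat >> h.py <<'E'
from scipy.spatial.transform import Rotation as Rn
yaw=np.radians(4.8); F=np.array([-np.sin(yaw),np.cos(yaw),0]); Z=np.array([0,0,1.]); L=np.cross(F,Z) # L = +-box y
C=np.array([473.,172,0]); H=C-40*F+90*Z
HW=11.
def pose(tip,phi,s=1,edge=None,lat=0):
    """tip=(fwd,up) from hinge of the tip's back corner (edge=+1), front corner (-1) or centre (0); phi=lean of gripper to front"""
    e=1 if edge is None else edge
    a=np.array([-np.sin(phi),-np.cos(phi)]); n=np.array([-np.cos(phi),np.sin(phi)])
    p=np.array(tip,float)-e*HW*n-8*a
    z=a[0]*F+a[1]*Z; y=s*L; x=np.cross(y,z)
    return H+p[0]*F+p[1]*Z+lat*L, Rn.from_matrix(np.c_[x,y,z]).as_euler('xyz')
def rot(p,t): c,s=np.cos(t),np.sin(t); return np.array([p[0]*c-p[1]*s,p[0]*s+p[1]*c])
def lift(t,clear=0,s=15):
    p=np.array([90,18.8])+s*np.array([.707,.707])+(1.5+clear)*np.array([.707,-.707])
    return rot(p,t), max(0,np.radians(52)-t)
E
python3 - <<'E'
from h import *
from plant import kin
for s in(1,-1):
    print(s)
    l=[(lift(t,c),t) for t,c in((0,60),(0,8),(0,0),(.4,0),(.8,0),(1.2,0),(1.5,0))]
    l=[(*pose(a,b,s),t) for (a,b),t in l]
    l+=[(*pose(q,0.2,s,e),n) for q,e,n in(((95,110),1,'tA'),((80,0),1,'tB'),((43,0),1,'tC'),((-100,60),-1,'g'),((5,60),-1,'g2'))]
    for p,o,t in l:
        q=kin.solve_ik(p,o); print(t,p.round(),None if q is None else np.round(q,2))
E
```

```text
1
0 [463. 289.  72.] [ 0.75  0.83  1.37 -0.67  1.61  0.88]
0 [466. 252. 109.] [ 0.71  0.74  1.43 -0.7   1.6   0.84]
0 [467. 246. 115.] [ 0.7   0.73  1.44 -0.7   1.6   0.83]
0.4 [468. 228. 157.] [ 0.53  0.46  1.57 -0.46  1.37  0.6 ]
0.8 [471. 194. 189.] [ 0.25  0.25  1.68 -0.11  1.23  0.2 ]
1.2 [475. 153. 203.] [ 0.09  0.2   1.71 -0.    1.24  0.01]
1.5 [477. 122. 201.] [ 0.02  0.19  1.73 -0.    1.23 -0.06]
tA [467. 239. 206.] [ 0.39  0.3   1.58 -0.2   1.32  0.36]
tB [469. 224.  96.] [ 0.36  0.4   1.73 -0.22  1.07  0.39]
tC [472. 187.  96.] [ 0.29  0.38  1.77 -0.23  1.04  0.33]
g [485.  23. 160.] [-0.04  0.23  1.8  -0.22  1.1  -0.02]
g2 [477. 128. 160.] [ 0.18  0.26  1.75 -0.22  1.15  0.18]
-1
0 [463. 289.  72.] [ 0.75  0.83  1.37 -0.67  1.61 -2.26]
0 [466. 252. 109.] [ 0.71  0.74  1.43 -0.7   1.6  -2.3 ]
0 [467. 246. 115.] [ 0.7   0.73  1.44 -0.7   1.6  -2.31]
0.4 [468. 228. 157.] [ 0.53  0.46  1.57 -0.46  1.37 -2.54]
0.8 [471. 194. 189.] [ 0.25  0.25  1.68 -0.11  1.23 -2.94]
1.2 [475. 153. 203.] None
1.5 [477. 122. 201.] [ 0.02  0.19  1.73 -0.    1.23  3.08]
tA [467. 239. 206.] [ 0.39  0.3   1.58 -0.2   1.32 -2.78]
tB [469. 224.  96.] [ 0.36  0.4   1.73 -0.22  1.07 -2.75]
tC [472. 187.  96.] [ 0.29  0.38  1.77 -0.23  1.04 -2.81]
g [485.  23. 160.] None
g2 [477. 128. 160.] [ 0.18  0.26  1.75 -0.22  1.15 -2.96]
```

```bash
python3 - <<'E'
from h import *
from plant import r,effector,kin,get_image
effector.gripper_to(0.0,20)
(c,f)=lift(0,9); a=np.array([-np.sin(f),-np.cos(f)])
p,o=pose(c-70*a,f)
r.goto(p+[0,20,90],o); r.move_l(p,speed=200)
d=get_image("scene"); np.savez("s2.npz",**d)
cv2.imwrite("pics/s2.png",cv2.resize(d["img"][100:230,300:460,::-1],None,fx=5,fy=4.6))
E_=0
s=r.read_state(); print(s["t"],s["eef_pos"],s["finger_gap"],s["ft_force"],p)
# reproject tip corner & centre predicted
f0=200/np.tan(np.radians(d["fovy"])/2); M=np.linalg.inv(d["extrinsics"])
for q in (np.array(s["eef_pos"]),):
    R=Rn.from_euler('xyz',o).as_matrix()
    for k in((0,0,8),(11,0,8),(-11,0,8),(0,15,8),(0,-15,8)):
        w=M[:3,:3]@(q+R@np.array(k))+M[:3,3]; u=f0*w[0]/w[2]+d["cx"]; v=f0*w[1]/w[2]+d["cy"]; print(k,(u-300)*5,(v-100)*4.6)
E
```

```text
4.6083 [462.391194   308.15091114 152.75246414] 0.003392317041214005 [-0.55804255  1.04837108  0.5633874 ] [461.59758722 307.78771232 151.33497679]
(0, 0, 8) 555.323957774759 191.50401323646324
(11, 0, 8) 562.708780617895 199.09750924575866
(-11, 0, 8) 547.8508837924511 183.81977237284255
(0, 15, 8) 568.1859596447288 204.33563576034732
(0, -15, 8) 542.6415027669515 178.85151349485744
```

View pics/s2.png

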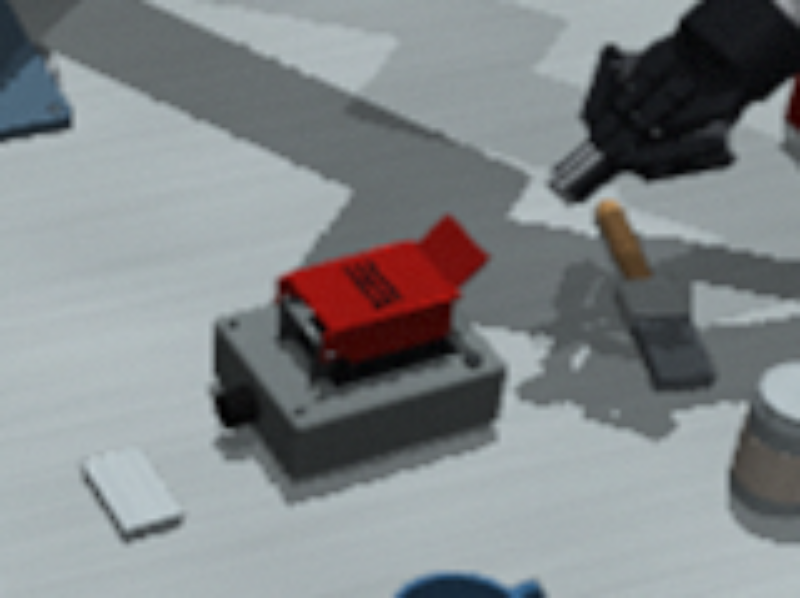

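The picture shows the closed fingertip at about (560,192), within a few pixels of the prediction. The guard is shut with its tab at (455,250), and the path is clear, so I'll insert and lift.

```bash
cat >> h.py <<'E'
def look(name,u0=300,v0=100,n="scene"):
    from plant import get_image
    d=get_image(n); np.savez(name+".npz",**d)
    cv2.imwrite(f"pics/{name}.png",cv2.resize(d["img"][v0:v0+130,u0:u0+160,::-1],None,fx=4,fy=4))
E
python3 - <<'E'
from h import *
from plant import r,effector,kin,get_image
def st(l):
    s=r.read_state(); print(l,round(s["t"],2),np.round(s["eef_pos"],1),np.round(s["ft_force"],1)); return np.linalg.norm(s["ft_force"])
p,o=pose(*lift(0,9)); r.move_l(p,speed=60); st("in")
p,o=pose(*lift(0,2)); r.move_l(p,speed=30); st("near")
for t in np.arange(.1,1.56,.1):
    p,o=pose(*lift(t)); r.move_l(p,speed=60,attitude=o)
    if st(round(t,2))>12: print("STOP");break
look("s3")
E
```

```text
in 5.92 [466.4 253.2 108.5] [ 0.6 -0.6  0.3]
near 6.31 [466.7 247.9 113.5] [0.4 0.4 0.2]
0.1 6.68 [467.3 243.3 126.6] [ 0.3  1.5 -1.2]
0.2 7.03 [467.4 239.2 136.9] [ 0.3  0.1 -0.6]
0.3 7.37 [467.7 234.  147.2] [0.3 0.2 0.8]
0.4 7.71 [468.2 227.8 157.1] [0.1 0.1 0.2]
0.5 8.05 [468.8 220.6 166.3] [-0.2  0.2 -0.2]
0.6 8.39 [469.4 212.5 174.7] [0.3 0.3 0.1]
0.7 8.73 [470.2 203.7 182.3] [1.4 0.1 0.3]
0.8 9.07 [471.  194.1 189. ] [-0.5  0.6  0.6]
0.9 9.42 [471.8 184.  194.8] [-0.1  0.8 -0.2]
1.0 9.74 [472.8 174.1 198.9] [ 0.4 -0.3  0.6]
1.1 10.07 [473.8 163.5 201.6] [ 0.5  0.8 -0.5]
1.2 10.39 [474.7 153.1 203.1] [-0.2  0.2 -0.3]
1.3 10.72 [475.5 142.6 203.5] [0.  0.5 0.4]
1.4 11.04 [476.3 132.1 202.9] [ 0.7  0.2 -0.7]
1.5 11.37 [477.2 121.7 201.3] [-0.2  1.3 -0.4]
```

View pics/s3.png

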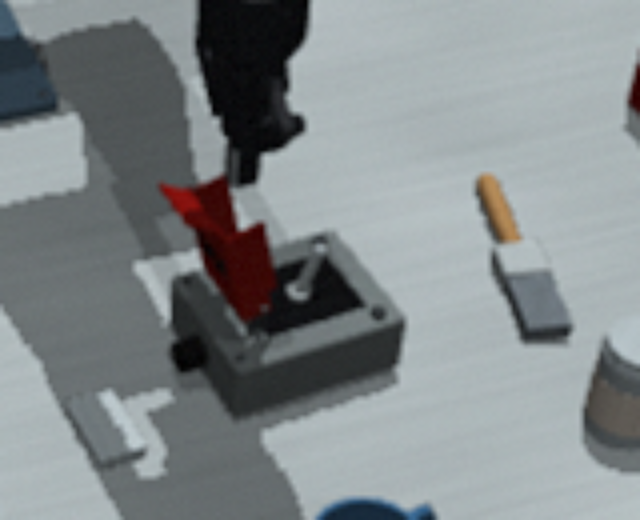

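The guard lies open, at about (230,250) in the crop, and the toggle leans to the front at (315,260). Next, push the toggle.

```bash
python3 - <<'E'
from h import *
from plant import r,effector,kin,get_image
g=lambda f,u,sp=150:r.move_l(*(lambda p,o:(p,sp,o))(*pose((f,u),.2)))
g(95,110,180); g(95,-5,120)
r.wait(.2); z0=np.array(r.read_state()["ft_force"])
g(62,-5,50)
for f in np.arange(60,36,-1.):
    g(f,-5,25); s=r.read_state(); F_=np.array(s["ft_force"])-z0; push=F_@F
    if f<52: print(f,round(s["t"],2),np.round(s["eef_pos"],1),F_.round(1))
    if push>6: break
r.wait(.3)
print((np.array(r.read_state()["ft_force"])-z0).round(1))
g(f+12,-5,60); look("s4")
E
```

```text
51.0 16.83 [471.  195.2  90.6] [-0.4 -0.2  0.6]
50.0 17.08 [471.1 194.2  90.7] [ 0.  -0.1  0.5]
49.0 17.33 [471.2 193.2  90.6] [ 0.9  0.4 -0.3]
48.0 17.58 [471.3 192.2  90.6] [ 0.5  0.3 -0.6]
47.0 17.83 [471.4 191.2  90.6] [ 0.3  0.2 -0.8]
46.0 18.08 [471.4 190.2  90.6] [ 1.1  0.6 -1.7]
45.0 18.33 [471.5 189.2  90.6] [ 0.1  0.  -1.1]
44.0 18.58 [471.6 188.2  90.7] [ 1.2  0.3 -0.6]
43.0 18.83 [471.7 187.2  90.7] [ 0.6  1.5 -0.6]
42.0 19.08 [471.8 186.3  90.7] [ 0.8  0.3 -1.6]
41.0 19.33 [471.9 185.3  90.7] [ 1.1 -0.6 -0.8]
40.0 19.58 [472.  184.9  90.6] [-0.7  4.4 -1.1]
39.0 19.83 [472.  184.6  90.6] [-0.3  7.  -0.3]
[ 0.4  7.4 -0.3]
```

View pics/s4.png

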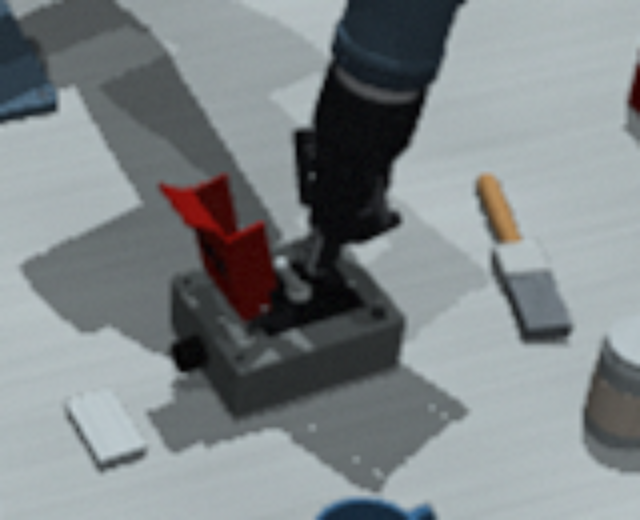

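The toggle now leans back against its stop. Next I'll cross over the guard and tip it shut from behind.

```bash
python3 - <<'E'
from h import *
from plant import r,effector,kin,get_image
def g(f,u,sp,phi,e=-1): p,o=pose((f,u),phi,1,e); r.move_l(p,sp,o)
g(95,-5,120,.2,1); g(95,140,180,.2,1); g(-100,140,180,-.3); g(-100,88,120,-.3)
r.wait(.2); z0=np.array(r.read_state()["ft_force"])
for f in np.arange(-70,41,10.):
    g(f,88,50,-.3); d=np.array(r.read_state()["ft_force"])-z0; print(f,d.round(1))
    if np.linalg.norm(d)>12: print("STOP");break
r.wait(.3); g(f-10,150,150,-.3); g(-150,170,200,-.3)
look("s5"); print(r.read_state()["t"])
E
```

```text
-70.0 [ 0.6 -0.8  0.7]
-60.0 [ 0.9 -0.6 -0.1]
-50.0 [-0.5 -1.5 -1. ]
-40.0 [-0.3 -0.8 -0.9]
-30.0 [ 0.1 -1.  -0.8]
-20.0 [ 0.6 -1.4  0.2]
-10.0 [-0.3 -0.9 -0.2]
0.0 [-0.5 -1.3  0.1]
10.0 [ 0.3 -1.1  0.3]
20.0 [ 0.2 -0.6  0. ]
30.0 [ 0.5 -0.9  0.8]
40.0 [ 0.2 -1.5 -0.5]
30.7417
```

View pics/s5.png

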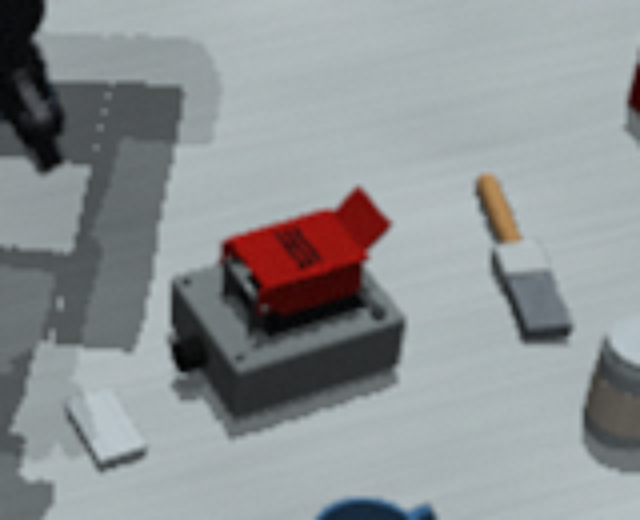

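The guard looks shut, with the plate at (295,255) and the arm clear. I'll check with depth that the plate is level, then hand in.

```bash
python3 - <<'E'
from h import *
from plant import r
v=[]
for n in("scene","s5"):
    d=dict(np.load(n+".npz")); W=cloud(d); m=np.zeros((400,640),bool); m[140:210,335:410]=1
    R=W[red(d)&m&(W[...,2]>105)]; q=(R-H)@F; R=R[(q>5)&(q<80)]; q=(R-H)@F
    a=np.polyfit(q,R[:,2],1); v.append(a); print(n,a)
if abs(v[0][0]-v[1][0])<.04: print(r.job_done())
E
```

```text
scene [8.67151664e-04 1.10378012e+02]
s5 [1.84055336e-03 1.10161436e+02]
the job is handed in; nothing more can be done
None
```

The torch switch is on: the red guard was opened, the toggle was pushed back to its stop, and the guard dropped shut again (depth shows its plate level); the job was handed in after about 31 s of the 58 s allowed, with no verdict returned.

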